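# Set the timer frame on its kickstand and hold it upright

### The job

The little timer frame is leaning back on its rest. While it still leans there, flip its kickstand leg down over centre until it has snapped fully down; then grip the frame by the middle of its round top bar between the fingers, raise it upright and keep it there. It tips back by itself, so finish while still gripping the bar with the frame upright and still, and leave the tester, the screwdriver and the marker alone.

Things in the scene. Friction and masses are not known exactly. Their poses are not given: they have to be found in the camera images.
- stand: Fixed grey base plate of the timer frame, 120 x 150 x 10 mm, screwed to the worktop. Origin on the worktop right below the hub axis; its x axis points back (away from the leg side, about away from the robot), y along the hub, z up; the plate reaches from x = -50 to +70 mm. The hub axis runs along its y, 26 mm above the worktop. Two rest posts with rubber tips, 80 mm high, stand behind the frame at x = 20 to 42 mm, y = -49 and +49 mm.
- lean (a joint): Tilt of the frame about the hub axis, rad: 0 = upright, positive = leaning back (toward the stand's +x). Starts on the rest at about 0.28, its rear stop; front stop at -0.2. The frame (about 0.8 kg with timer, a grey battery pack behind the timer, and leg) is two aluminium tubes 98 mm apart from the hub to the top bar; its weight always pulls it back to the rest, also when upright (about 2 N at the top bar when leaning, 1 N upright).
- top_bar (a point): Round horizontal top bar of the frame, 130 mm long along its y; the middle 90 mm carries a black rubber sleeve 20 mm in diameter. Origin at the middle of the bar's axis, 145 mm from the hub axis; turns with the frame (its z runs along the frame upward, its x out of the back). The timer and the pack behind it end 27 mm below the bar's axis, and reach 50 mm behind it.
- kickstand (a joint): Swing of the kickstand leg about an axis square to the frame, rad: 0 = folded up (leg points along the frame's +y, 0.1 rad above level), 0.8 = dead centre, 1.7 = fully down against its stop (leg points along the frame's -z). An over-centre spring (up to 0.2 Nm) pushes the leg away from 0.8 to whichever end is nearer: about 5 N pressed down 36 mm from the pivot, and it snaps the rest of the way once past.
- leg_pivot (a point): Point on the leg's pivot axis in the middle plane of the leg: in the frame 45 mm above the hub axis, 35 mm to its -y and 37 mm in front (-x) of the tube plane. Axes as the frame's. The top bar, 100 mm farther up, stands above and about 60 mm behind the leg while the frame leans: mind the gripper's body when pressing from above. The frame and timer behind leave about 20 mm clear behind the leg's axis.
- leg_foot (a point): Centre of the rubber ball foot (16 mm in diameter) at the end of the steel leg (rod 11 mm in diameter), 46 mm from the pivot. Fully down it hangs some 7 mm clear of the base plate. Folded, nothing stands above or below the leg but the base plate about 50 mm below.
- tester: Bystander: yellow pen-type tester, 36 x 186 x 23 mm, lying on the worktop to the left. Origin at the centre of its underside.
- driver: Bystander: red-handled screwdriver, 23 x 175 x 22 mm, lying on the worktop to the right. Origin at the centre of its underside.
- marker: Bystander: white marker pen with blue cap, 15 x 124 x 16 mm, lying on the worktop at the back left. Origin at the centre of its underside.

How it is judged (in metres and radians):
On the way, in this order (a step that is already met when the one before it is completed fails the run):
1. the leg has snapped fully down while the frame still leans on its rest (value of joint kickstand above 1.6 rad and value of joint lean above 0.2 rad), for 0.2 s.
2. the top bar is gripped and the frame stands upright (value of joint lean between -0.06 and 0.06 rad and contact force between the fingers and lean above 2 N), for 0.2 s.
At the end, for the whole second after the job is handed in: The frame is upright within 0.06 rad (3.4 degrees) and still (under 0.05 rad/s), the leg is fully down (joint above 1.6), and the fingers grip the sleeve of the top bar (more than 2 N on it, the bar's axis between the pads within 12 mm across and 20 mm in height, within 45 mm of the bar's middle) (all of step 2 and velocity of joint lean between -0.05 and 0.05 rad/s and value of joint kickstand above 1.6 rad and x of the grasp point in the frame of top_bar between -0.012 and 0.012 m and y of the grasp point in the frame of top_bar between -0.045 and 0.045 m and z of the grasp point in the frame of top_bar between -0.02 and 0.02 m); the arm keeps its last pose, push and grip.
It fails at once if a bystander (tester, screwdriver, marker) is pushed more than 20 mm (distance of any of tester, driver, marker from where it was at the start of the episode above 0.02 m).
It also fails if it takes over 45 s, if anything falls off the work surface, if the arm or the gripper's body presses on something with over 40 N, if the wrist force passes 120 N, or if a joint passes its speed limit or range.

### The arm

A 6-joint arm with a two-finger parallel gripper is mounted at the origin on a cart in front of the work surface, level with it; the furniture and walls round the work are solid. World frame = base frame: x ahead of the robot, y to its left, z up, the work surface at z = 0. Lengths are in mm, angles in rad, forces in N, time in s.
With the tool pointing down it reaches from about 350 to 775 mm from the base axis. Payload 7.3 kg.
Tool frame: the origin (TCP) lies at the very end of the fingers, on their centre line; the grasp point (between the pads) lies 19 mm behind it; x points along the fingers, z is the direction in which the jaws open and shut, and the axes are right-handed (so a half turn about x gives the same grasp; the last joint's range is limited). The gripper opens to 92 mm and grips with 3 to 60 N. Pads are 19 mm wide; open, the fingers measure 130 mm over their backs; the gripper's body (75 mm by 190 mm) begins 47 mm behind the grasp point.
Start: joints at [1.142, 0.342, 1.524, -0, 1.275, -0.146], TCP at [146.484, 504.17, 226.741] pointing down, gripper open.
Joint ranges: [-2.53, 2.53], [-0.77, 2.02], [0.04, 2.7], [-1, 4.14], [0.28, 2.66], [-3.11, 3.11]. Speed limits (rad/s): [2.57, 2.57, 3.14, 3.14, 3.14, 3.14].

### API

Orientations are given as [roll, pitch, yaw] about the fixed x, y, z axes, in that order (R = Rz(yaw) Ry(pitch) Rx(roll)).
In Python, from plant import * gives the robot as it stands.
- The arm moves only by the tool carry_out, never from a script. Its argument "rows" is a list of rows, each a list of 4 numbers: the shift along the world's x, y, z in mm, then the turn about the world's z in degrees. In form: [[x, y, z, twist], ...]. A call has 1 to 20 rows; each row is the pose to reach, as a shift and turn from the pose measured when the call began; what a row does not reach only later rows make up. A row lasts 1/12 s, in which the tool goes at most 41.7 mm and 7.16 degrees, less where a joint would pass 70% of its speed; a pose out of reach is approached as far as the arm can. A call with a gripper value outside its range is refused whole. "hand" is the finger opening in mm, from 0 to 91.8, set as the call begins (left out, the last holds). The fingers move at their own pace and stop on an object; the grip force is fixed at half the most. Time passes only in rows, so rows that repeat a pose let the fingers close. It gives the time, the measured TCP pose, the force and the opening at its end, in the units of the state.
- get_obs(): the state, without advancing time (a new reading comes with each control period).
- capture(name): name is "side" or "top" or "wrist"; returns the picture (400x640x3 uint8, red, green, blue); there is no depth.
- camera_info(name): a dict with "camera_matrix" (3x3 intrinsics, pixels), "dist" ([k1, k2, p1, p2, k3] as OpenCV has them; the pictures are not rectified), "pose" (4x4, takes a point from camera to world coordinates); the wrist camera has in their place "mount" (4x4, takes a point from camera to tool coordinates, whose origin is the TCP and whose axes are the tool frame's). Camera axes: x right, y down, z forward; pixel columns grow to the right and rows downward; lengths in mm; the calibration is good to about 2 mm. A picture is of the moment at which its call begins: read the wrist's pose just before it. camera_info takes no time and is no camera call.
- close_job(): hands the job in, once; it reports no verdict.
The state is a dict: "time": time; "joint_positions": joint angles; "dq": joint speeds; "tau": joint torques, N m; "tool_pos": TCP position; "tcp_rot": TCP orientation; "contact_force": force on the tool from outside, world axes, zero at the start; "moment": the same for the moment, N m; "grip_width": finger opening in mm.
Only numpy, scipy, OpenCV 4.12 (cv2) and the standard library are available. Lean on these libraries where they do the work, as an engineer would, in place of code of your own. Each camera call takes 0.05 s, during which the arm holds its last target. There are 200 camera calls.

## Working session

There is one attempt and no reset: what is moved stays moved. The work goes in short steps, Python scripts to look and compute and a tool call to move; the robot and the scene stay as the last step left them, time stands still between calls to the robot, and variables do not carry over. Pictures are saved under pics/ and viewed, about 8 in all and at most 12, crops included, and the job is handed in when it is done.

Besides the shell and the picture viewer there is one more tool, called after "Call:" by a JSON object that holds its "method" and its "body", one argument or row to a line. carry_out: Moves the arm, as the interface text tells. Its arguments: {"type":"object","properties":{"rows":{"type":"array"},"hand":{"type":"number"}},"required":["rows"]}

```bash
mkdir -p pics; cat > h.py <<'E'
from plant import *
import numpy as np, cv2
def save(n,f):
    im=capture(n); cv2.imwrite('pics/'+f,im[:,:,::-1]); return im
def ray(n,uv,pose=None):
    c=camera_info(n); K=np.array(c["camera_matrix"],float); d=np.array(c["dist"],float)
    p=cv2.undistortPoints(np.array([[uv]],float),K,d)[0,0]
    T=np.array(c["pose"] if pose is None else pose,float); r=T[:3,:3]@np.array([p[0],p[1],1]); return T[:3,3],r/np.linalg.norm(r)
def plane(n,uv,z):
    o,r=ray(n,uv); return o+r*(z-o[2])/r[2]
def tri(a,b):
    (o1,r1),(o2,r2)=a,b
    s=np.linalg.lstsq(np.c_[r1,-r2],o2-o1,rcond=None)[0]
    p,q=o1+s[0]*r1,o2+s[1]*r2; return (p+q)/2,np.linalg.norm(p-q)
def proj(n,P):
    c=camera_info(n); T=np.linalg.inv(np.array(c["pose"],float))
    return cv2.projectPoints(np.array(P,float).reshape(-1,1,3),cv2.Rodrigues(T[:3,:3])[0],T[:3,3],np.array(c["camera_matrix"],float),np.array(c["dist"],float))[0][:,0]
E
python3 - <<'E'
from h import *
save("side","side1.png");save("top","top1.png")
print(get_obs())
for n in("side","top"):print(np.round(camera_info(n)["pose"],3).tolist(),np.array(camera_info(n)["camera_matrix"])[0,0])
E
```

```text
{'time': 0.1, 'joint_positions': array([ 1.14202203e+00,  3.42624780e-01,  1.52493749e+00, -1.18501549e-05,
        1.27538166e+00, -1.46030917e-01]), 'dq': array([ 7.50102312e-04, -1.65584724e-03, -3.18100496e-03, -4.80056233e-04,
        1.21480463e-04,  4.87284135e-05]), 'tau': array([ 3.90325542e-03, -4.31999409e+01, -2.44703901e+01,  7.21819396e-02,
        5.24587242e-02, -6.45340788e-05]), 'tool_pos': array([146.31434746, 503.81858928, 226.12354251]), 'tcp_rot': array([ 3.00394781,  1.569445  , -1.99118109]), 'contact_force': array([-0.1147511 ,  0.13827993,  0.51676805]), 'moment': array([-0.02403398,  0.0150875 , -0.00513609]), 'grip_width': 91.88406755075007}
[[0.965, -0.122, 0.23, 326.521], [-0.261, -0.455, 0.851, -803.424], [0.001, -0.882, -0.472, 569.541], [0.0, 0.0, 0.0, 1.0]] 395.66187468276763
[[0.01, -0.997, 0.075, 474.944], [-1.0, -0.009, 0.005, -11.604], [-0.005, -0.075, -0.997, 1032.792], [0.0, 0.0, 0.0, 1.0]] 387.3656244834982
```

View pics/side1.png

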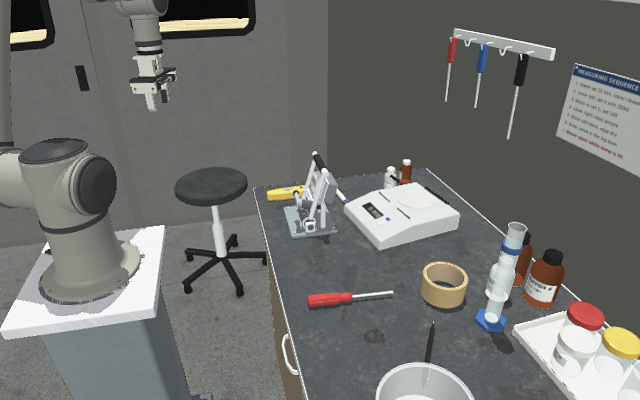

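View pics/top1.png

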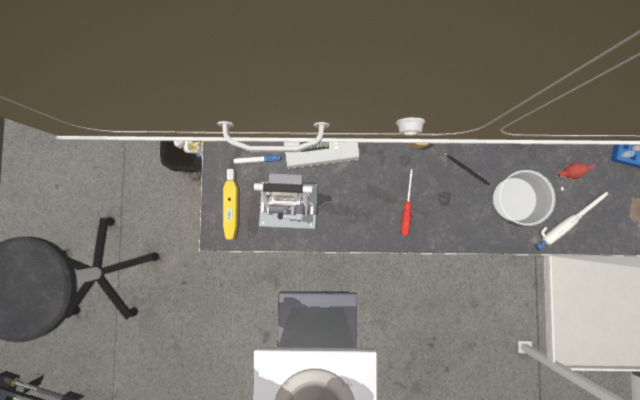

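Side: the stand is near (310,205), with the tester to its left. Top: plate at (288,205), black sleeve (285,187), tester (230,205), marker (257,159), driver (408,200). I'll zoom both.

```bash
python3 - <<'E'
import cv2
a=cv2.imread('pics/side1.png')[140:245,255:385];b=cv2.imread('pics/top1.png')[140:240,220:350]
f=lambda x:cv2.resize(x,(780,x.shape[0]*6),interpolation=cv2.INTER_CUBIC)
cv2.imwrite('pics/sz.png',f(a)[:600]);cv2.imwrite('pics/tz.png',f(b))
E
```

```text
(no output)
```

View pics/sz.png

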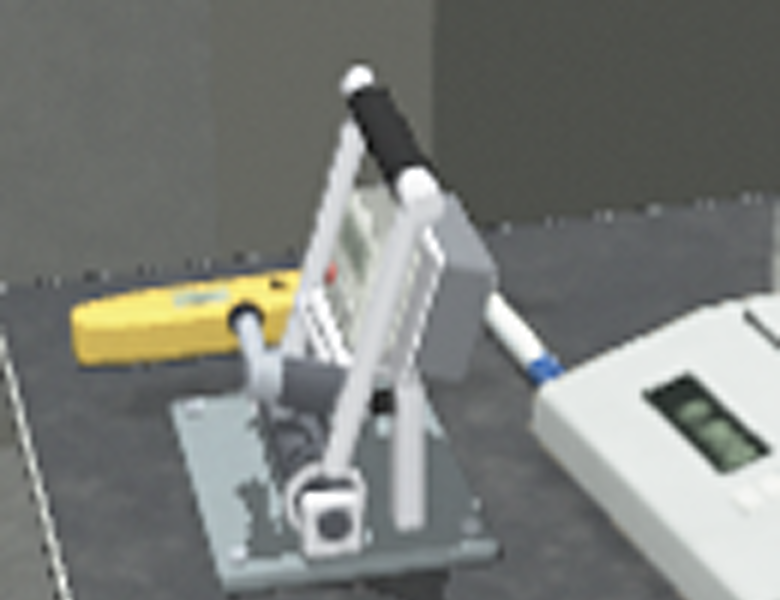

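View pics/tz.png

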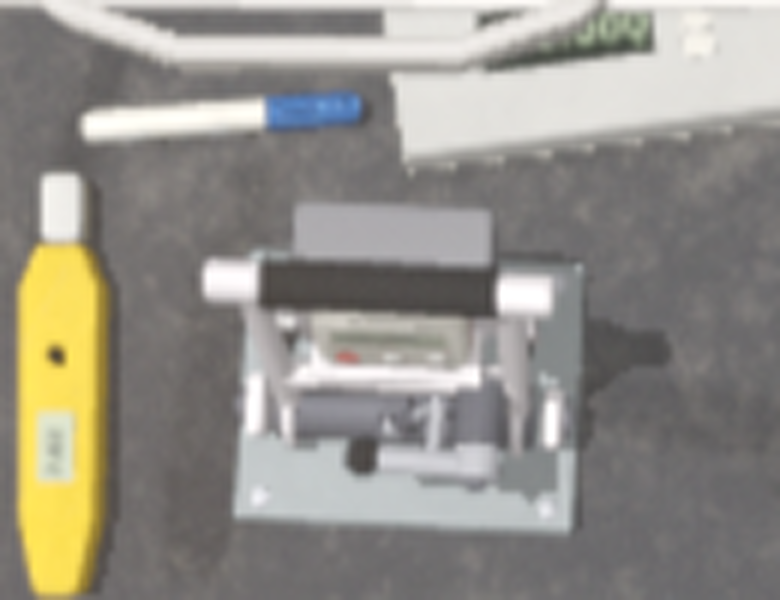

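The zooms show the leg folded, with its black foot at side (295.5,193) and top (280.3,216). The sleeve centre is at top (283.2,187.5), and the plate corners are clear.

```bash
python3 - <<'E'
from h import *
t=lambda x,y:((x+.5)/6-.5+220,(y+.5)/6-.5+140); s=lambda x,y:((x+.5)/6-.5+255,(y+.5)/6-.5+140)
def T(n,a,b):
    p,e=tri(ray("top",t(*a)),ray("side",s(*b)));print(n,p.round(1),round(e,1));return p
T("foot",(362,456),(243,318))
L=T("barL",(205,280),(356,80));R=T("barR",(550,293),(420,187));print((L+R)/2,np.linalg.norm(L-R))
c=np.array([plane("top",t(*q),10) for q in[(235,518),(572,532),(582,262),(252,250)]]);print(c.round(1))
print([np.linalg.norm(c[i]-c[i-1]).round(1) for i in range(4)])
xa=(c[3]+c[2]-c[0]-c[1]);ya=(c[0]+c[3]-c[1]-c[2])
yaw=np.arctan2(xa[1],xa[0]);yaw2=np.arctan2(-ya[0],ya[1]);print(yaw,yaw2)
yw=(yaw+yaw2)/2; x=np.array([np.cos(yw),np.sin(yw),0]);y=np.array([-x[1],x[0],0])
o=c.mean(0)-10*x; o[2]=0
th=.28; zf=np.array([0,0,1])*np.cos(th)+x*np.sin(th); xf=x*np.cos(th)-np.array([0,0,1])*np.sin(th); h=o+[0,0,26]
pv=h+45*zf-35*y-37*xf; d=y*np.cos(.1)+zf*np.sin(.1)
print("o",o,"bar",h+145*zf,"pivot",pv,"foot",pv+46*d,"mid36",pv+36*d)
print("up bar",h+[0,0,145])
print("tool axes via tcp_rot")
from scipy.spatial.transform import Rotation as Ro
print(Ro.from_euler('xyz',get_obs()["tcp_rot"]).as_matrix().round(3))
# overhead rail heights
for z in(200,400,600):print(z,plane("top",(283,148),z).round(),plane("top",(283,137),z).round())
E
```

```text
foot [497.8  87.8  83.7] 1.8
barL [561.4 138.9 167.5] 1.0
barR [555.9   9.8 174.5] 3.2
[558.65210049  74.33423266 171.00018738] 129.4371191501202
[[472.8 150.7  10. ]
 [468.1   2.6  10. ]
 [587.2  -0.6  10. ]
 [591.2 145.6  10. ]]
[np.float64(118.5), np.float64(148.1), np.float64(119.1), np.float64(146.3)]
-0.03462926171808411 -0.02962054260675592
o [519.8358222   74.90984425   0.        ] bar [559.88671591  73.62277042 165.35303856] pivot [495.60052755  40.67060072  79.47265372] foot [498.33910109  86.37641343  83.88614433] mid36 [497.74375902  76.44036719  82.92668985]
up bar [519.8358222   74.90984425 171.        ]
tool axes via tcp_rot
[[-0.001 -0.96   0.279]
 [-0.001  0.279  0.96 ]
 [-1.     0.    -0.001]]
200 [643.  71. 200.] [667.  72. 200.]
400 [603.  51. 400.] [621.  52. 400.]
600 [562.  31. 600.] [575.  32. 600.]
```

```bash
python3 - <<'E'
from h import *
print(np.round(camera_info("wrist")["mount"],2).tolist())
for z in range(150,800,50):
    p=plane("top",(283,148),z);q=plane("top",(237,130),z);print(z,p.round(),proj("side",[p,q]).round().tolist())
E
```

```text
[[0.0, -0.28, 0.96, -158.16], [-0.0, -0.96, -0.28, 77.12], [1.0, -0.0, -0.0, -1.07], [0.0, 0.0, 0.0, 1.0]]
150 [653.  76. 150.] [[354.0, 165.0], [356.0, 148.0]]
200 [643.  71. 200.] [[352.0, 148.0], [353.0, 133.0]]
250 [633.  66. 250.] [[350.0, 130.0], [351.0, 117.0]]
300 [623.  61. 300.] [[347.0, 111.0], [349.0, 100.0]]
350 [613.  56. 350.] [[344.0, 90.0], [346.0, 82.0]]
400 [603.  51. 400.] [[341.0, 69.0], [343.0, 62.0]]
450 [592.  46. 450.] [[338.0, 46.0], [340.0, 41.0]]
500 [582.  41. 500.] [[334.0, 22.0], [336.0, 19.0]]
550 [572.  36. 550.] [[330.0, -4.0], [333.0, -5.0]]
600 [562.  31. 600.] [[326.0, -31.0], [329.0, -30.0]]
650 [552.  26. 650.] [[322.0, -60.0], [325.0, -58.0]]
700 [542.  22. 700.] [[318.0, -90.0], [320.0, -87.0]]
750 [532.  17. 750.] [[313.0, -122.0], [315.0, -118.0]]
```

Call:
{"method": "carry_out", "body": {
  "hand": 0,
  "rows": [
    [346,-417,-20,14.4],
    [346,-417,-20,14.4],
    [346,-417,-20,14.4],
    [346,-417,-20,14.4],
    [346,-417,-20,14.4],
    [346,-417,-20,14.4],
    [346,-417,-20,14.4],
    [346,-417,-20,14.4],
    [346,-417,-20,14.4],
    [346,-417,-20,14.4],
    [346,-417,-20,14.4],
    [346,-417,-20,14.4],
    [346,-417,-20,14.4],
    [346,-417,-20,14.4],
    [346,-417,-20,14.4],
    [346,-417,-20,14.4],
    [346,-417,-40,14.4],
    [346,-417,-70,14.4],
    [346,-417,-96,14.4],
    [346,-417,-96,14.4]
  ]
}}

```text
time: 1.77
tool_pos: [488.0, 88.5, 126.2]
tcp_rot: [1.727, 1.561, -3.014]
contact_force: [-0.8, 0.1, -0.6]
grip_width: 0.3
```

```bash
python3 - <<'E'
from h import *
o=get_obs();print({k:np.round(o[k],3) for k in("time","joint_positions","tool_pos","tcp_rot","contact_force","grip_width")})
w=save("wrist","w1.png");s=save("side","s2.png")
cv2.imwrite('pics/c2.png',np.hstack([cv2.resize(s[80:240,245:385],(420,480)),cv2.resize(w,(380,480))])[:,:,::-1])
E
```

```text
{'time': np.float64(1.767), 'joint_positions': array([ 2.500e-02,  4.040e-01,  1.738e+00, -1.000e-03,  1.010e+00,
       -1.516e+00]), 'tool_pos': array([487.983,  88.533, 126.191]), 'tcp_rot': array([ 1.727,  1.561, -3.014]), 'contact_force': array([-0.776,  0.095, -0.604]), 'grip_width': np.float64(0.32)}
```

View pics/c2.png

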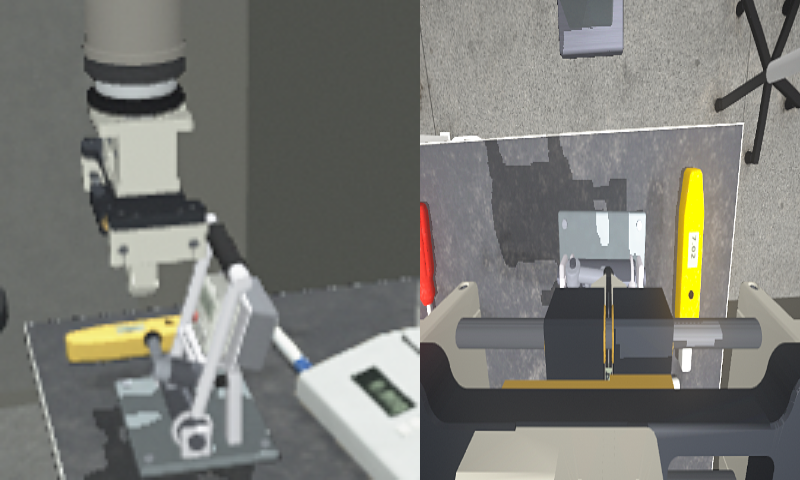

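Side view: the fingers are straight above the foot, and the gripper's body stays in front of the bar. Pressing down.

Call:
{"method": "carry_out", "body": {
  "rows": [
    [2,-2,-15,0],
    [2,-2,-28,0],
    [2,-2,-34,0],
    [1,-2,-40,0],
    [0,-2,-45,0],
    [-1,-2,-50,0],
    [-2,-2,-55,0],
    [-2,-2,-60,0],
    [-3,-2,-65,0],
    [-3,-2,-70,0],
    [-4,-2,-75,0],
    [-4,-2,-75,0],
    [-4,-2,-75,0]
  ]
}}

```text
time: 2.95
tool_pos: [487.2, 86.3, 55.1]
tcp_rot: [2.025, 1.568, -2.717]
contact_force: [0.6, -0.4, 0.9]
grip_width: 0.6
```

```bash
python3 - <<'E'
from h import *
o=get_obs();print(o["tool_pos"],o["contact_force"],o["time"])
s=save("side","s3.png");t=save("top","t3.png")
cv2.imwrite('pics/c3.png',np.hstack([cv2.resize(s[140:245,255:385],None,fx=4,fy=4)])[:,:,::-1])
E
```

```text
[487.20342742  86.28994934  55.14888676] [ 0.60550048 -0.36863496  0.89223928] 2.95
```

View pics/c3.png

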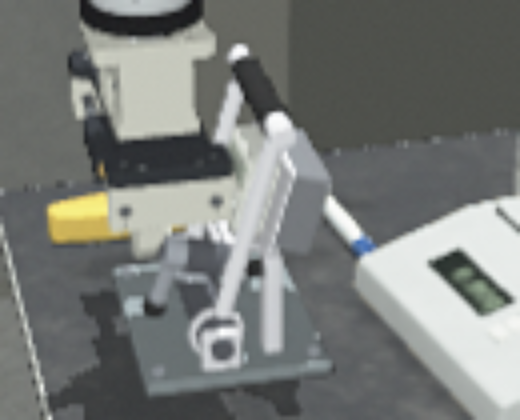

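Leg now hangs down with the frame still on the rest. Going straight up, then opening and turning for the bar.

Call:
{"method": "carry_out", "body": {
  "rows": [
    [0,0,30,0],
    [-2,0,60,0],
    [-2,0,90,0],
    [-2,0,120,0],
    [-2,0,145,0],
    [-2,0,150,0]
  ]
}}

```text
time: 3.55
tool_pos: [487.6, 86.4, 210.1]
tcp_rot: [-1.67, 1.564, -0.129]
contact_force: [1.8, 0.5, 0.3]
grip_width: -0.0
```

Call:
{"method": "carry_out", "body": {
  "hand": 70,
  "rows": [
    [0,0,0,-90],
    [0,0,0,-90],
    [0,0,0,-90],
    [0,0,0,-90],
    [0,0,0,-90],
    [0,0,0,-90],
    [0,0,0,-90],
    [0,0,0,-90],
    [0,0,0,-90],
    [0,0,0,-90],
    [0,0,0,-90],
    [0,0,0,-90],
    [0,0,0,-90],
    [0,0,0,-90],
    [0,0,0,-90]
  ]
}}

```text
time: 4.8
tool_pos: [487.4, 86.4, 209.6]
tcp_rot: [-1.78, 1.564, -1.807]
contact_force: [-0.4, -0.8, -0.1]
grip_width: 69.9
```

```bash
python3 - <<'E'
from h import *
from scipy.spatial.transform import Rotation as Ro
o=get_obs();print(o["tool_pos"],o["contact_force"],o["time"],o["grip_width"],o["joint_positions"].round(2))
print(Ro.from_euler('xyz',o["tcp_rot"]).as_matrix().round(3))
s=save("side","s4.png");t=save("top","t4.png")
print("pred foot down",proj("side",[[482.9,40.7,35.3],[495.6,40.7,79.5],[561.4,138.9,167.5],[555.9,9.8,174.5]]).round(1))
cv2.imwrite('pics/c4.png',np.hstack([cv2.resize(s[140:245,255:385],(480,390),interpolation=2),cv2.resize(t[150:240,240:314],(320,390),interpolation=2)])[:,:,::-1])
E
```

```text
[487.42335784  86.41994697 209.64994256] [-0.39312917 -0.82128538 -0.05205095] 4.8 69.87742507299237 [ 0.02  0.3   1.63 -0.01  1.21  0.05]
[[-0.002  0.027  1.   ]
 [-0.007  1.    -0.027]
 [-1.    -0.007 -0.001]]
pred foot down [[294.1 218.5]
 [298.5 202.8]
 [314.1 152.9]
 [325.2 170.7]]
```

View pics/c4.png

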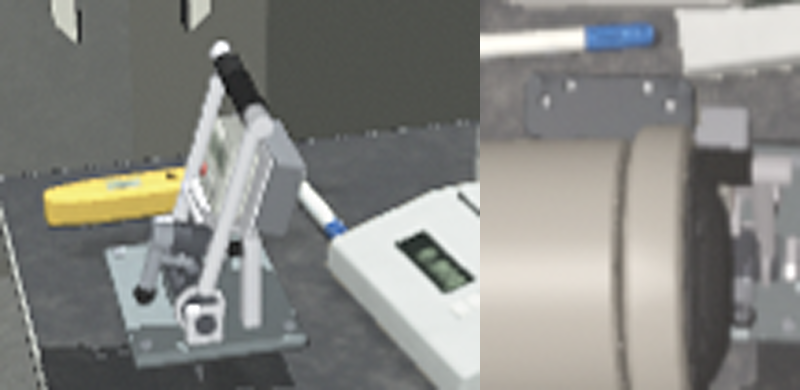

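The foot is at side (294.3,219.5), and full-down predicts (294.1,218.5), so the leg is fully down. The frame is still on its rest. Moving over the bar and down around it.

Call:
{"method": "carry_out", "body": {
  "rows": [
    [30,-12,0,0],
    [60,-12,0,0],
    [72,-12,0,0],
    [72,-12,0,0],
    [72,-12,-15,0],
    [72,-12,-30,0],
    [72,-12,-45,0],
    [72,-12,-56,0],
    [72,-12,-56,0],
    [72,-12,-56,0]
  ]
}}

```text
time: 5.73
tool_pos: [558.7, 74.5, 153.7]
tcp_rot: [-1.933, 1.564, -1.96]
contact_force: [-0.0, -0.6, -0.6]
grip_width: 70.2
```

```bash
python3 - <<'E'
from h import *
o=get_obs();print(o["tool_pos"],o["contact_force"],o["time"])
s=save("side","s5.png")
cv2.imwrite('pics/c5.png',cv2.resize(s[110:245,255:385],None,fx=4,fy=4,interpolation=2)[:,:,::-1])
E
```

```text
[558.66280623  74.49345049 153.70365074] [-0.00741357 -0.5692486  -0.57512535] 5.7333
```

View pics/c5.png

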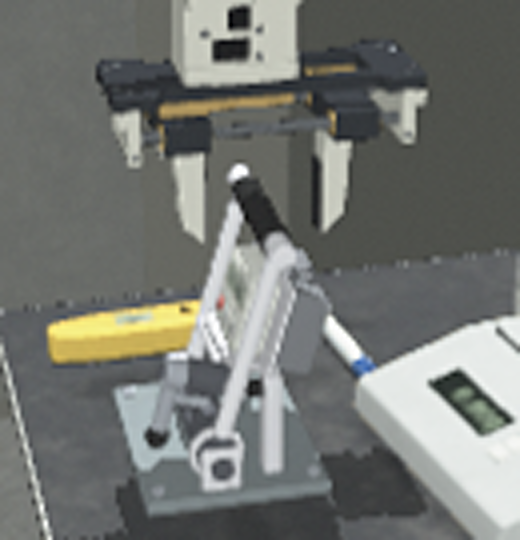

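The fingers straddle the sleeve. Closing.

Call:
{"method": "carry_out", "body": {
  "hand": 0,
  "rows": [
    [0,0,0,0],
    [0,0,0,0],
    [0,0,0,0],
    [0,0,0,0],
    [0,0,0,0],
    [0,0,0,0],
    [0,0,0,0],
    [0,0,0,0]
  ]
}}

```text
time: 6.45
tool_pos: [559.3, 74.5, 154.4]
tcp_rot: [-1.706, 1.564, -1.732]
contact_force: [-1.2, 0.8, 0.9]
grip_width: 21.1
```

Call:
{"method": "carry_out", "body": {
  "rows": [
    [-4,0,1,0],
    [-8,0,2,0],
    [-12,0,3,0],
    [-16,0,4,0],
    [-20,1,4,0],
    [-24,1,5,0],
    [-28,1,5,0],
    [-32,1,5,0],
    [-36,1,6,0],
    [-39,1,6,0],
    [-39.5,1,6,0],
    [-39.5,1,6,0],
    [-39.5,1,6,0],
    [-39.5,1,6,0],
    [-39.5,1,6,0],
    [-39.5,1,6,0]
  ]
}}

```text
time: 7.78
tool_pos: [519.9, 75.9, 160.9]
tcp_rot: [-1.59, 1.565, -1.616]
contact_force: [2.5, 3.4, 5.8]
grip_width: 18.9
```

```bash
python3 - <<'E'
from h import *
o=get_obs();print(o["tool_pos"],o["contact_force"],o["time"],o["grip_width"],o["dq"].round(3))
s=save("side","s6.png")
u=proj("side",[[521.9,139.9,171],[517.7,10,171],[515-32,40,36]]).round(1);print(u, ((u-[255,110])*4).round())
cv2.imwrite('pics/c6.png',cv2.resize(s[110:245,255:385],None,fx=4,fy=4,interpolation=2)[:,:,::-1])
E
```

```text
[519.86506951  75.91672104 160.94351736] [2.47667028 3.40594401 5.7615557 ] 7.7833 18.86698786022195 [ 0.001 -0.     0.001  0.001  0.001 -0.001]
[[299.4 153. ]
 [309.5 173.8]
 [294.2 218.4]] [[178. 172.]
 [218. 255.]
 [157. 434.]]
```

View pics/c6.png

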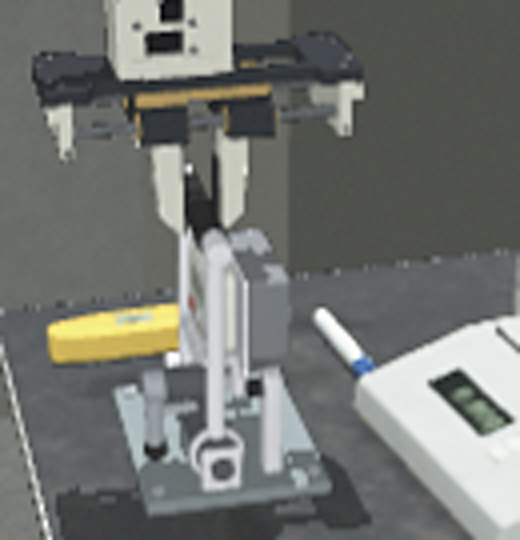

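```bash
python3 - <<'E'
from h import *
for lean in(-.06,0,.06):
    P=[[518.5+r*np.sin(lean),25.9,26+r*np.cos(lean)] for r in(25,80,125)]
    print(lean,((proj("side",P)-[255,110])*4+1.5).round(0).tolist())
im=cv2.imread('pics/s6.png')
g=cv2.cvtColor(cv2.resize(im[110:245,255:385],None,fx=4,fy=4,interpolation=2),cv2.COLOR_BGR2GRAY)
for r in(300,350,400,430):print(r,g[r,190:250:3])
o=get_obs();print(o["tool_pos"],o["contact_force"],o["time"],o["grip_width"])
E
```

```text
-0.06 [[215.0, 419.0], [208.0, 343.0], [203.0, 278.0]]
0 [[217.0, 419.0], [216.0, 342.0], [215.0, 276.0]]
0.06 [[220.0, 418.0], [224.0, 341.0], [227.0, 275.0]]
300 [108 123 139 134 128 164 197 214 214 213 201 189 193 217 211 173 140 146
 199 181]
350 [183 171 175 177 169 158 187 213 216 214 203 181 165 175 169 154 146 152
 204 183]
400 [101 100  85  70  75 108 179 221 216 215 206 183 163 165 129 109 120 116
 114 114]
430 [ 71  73  76  95 128 157 191 212 217 217 211 189 170 176 156 126 108 109
 110 113]
[519.88867237  75.88768265 160.97738059] [3.94790998 2.83425983 7.18174759] 7.8333 19.094200003436956
```

The tube sits at column ~215 from row 300 to 430, which is the prediction for lean 0. The arm is still and gripping, so I'm handing in.

```bash
python3 -c "
from h import *
print(close_job());o=get_obs();print(o['tool_pos'],o['grip_width'],o['time'])"
```

```text
the job is handed in; nothing more can be done
None
the job is handed in; nothing more can be done
```

I pressed the kickstand leg over centre with closed fingers while the frame leaned on its rest. Then I gripped the middle of the top bar, brought the frame upright along its arc, and handed the job in at about 7.8 s, still gripping. The hand-in gives no verdict.

- **Leg:** it was fully down when checked before the grip. The foot was within about 1 px of its predicted position in the side view, and it still looked down after the raise.
- **Frame:** the tube was vertical in the last side picture, so lean is about 0 (0.06 rad would shift it 8–12 px in the 4x crop). Joint speeds were about 0.001 rad/s.
- **Grip:** the fingers stopped at 19 mm on the 20 mm sleeve. The grasp point is about 1 mm from the bar's middle and about 9 mm above its axis, within the 20 mm allowed.
- **Bystanders:** the tester and marker looked unmoved in the last side crop. The screwdriver wasn't in that crop; the arm never went near it.

**One disagreement:** the bar's height came out at 171 mm from the two camera views but 165 mm from the given dimensions. I used the given dimensions.

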